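Toffee centres into the baking mould

TASK

Before loading anything, press the oil mister's cap well down and let it spring back up. Then put every toffee from the tray into the lower half of the baking mould, one to a cavity, and lower the upper half over the two pins until it lies flush on the lower half. Let go, and leave the coffee pot, tea glasses and jar where they stand.

Things in the scene. Friction and masses are not known exactly. Their poses are not given: they have to be found in the camera images.
- mould: lower half of a baking mould, grey, fixed: block 100 x 220 x 26 mm high. Origin: centre of its underside, on the table; x across, y along the 220 mm, z up. Six square cavities 30 x 30 x 22 mm deep (floor at z = 4 mm), centres at x = -20, +20, y = -40, 0, +40 mm. Pins on its top at x = 0, y = -95, +95 mm. The fitted upper half rests on the flat top, its underside at z = 26 mm
- pin_a (a point): tip of the steel locating pin at the mould's y = +95 mm: 10 mm in diameter for 13 mm above the mould's top, then tapering over 12 mm to a 4 mm tip, 25 mm above the mould's top, 51 mm above the table
- pin_b (a point): tip of the like pin at the mould's y = -95 mm
- plate: upper half of the mould, loose, 0.3 kg: flat grey plate 100 x 220 x 10 mm. Origin: centre of its underside; y along its length, z up. Two round through holes 13 mm in diameter at x = 0, y = -95, +95 mm fit the pins (either way round). On its top centre a grip bar 18 mm wide (x), 70 mm long (y), from z = 10 to 46 mm. Starts flat on the table beside the lower half, bar up
- tray: white sweet tray fixed to the table, 120 x 170 x 10 mm high. Origin: centre of its underside, x across, y along its length. Six square pockets 28 x 28 mm, 6 mm deep (floor 4 mm above the table), centres at x = -25, +25 mm and y = -50, 0, +50 mm. Four to six of the pockets hold a toffee
- mister: aluminium oil mister, a bottle 58 mm in diameter and 128 mm high to its shoulder top, fixed to the table beyond the mould. Origin: centre of its underside, z up; upright
- nozzle (a joint): travel of the mister's white sprung cap, m: 0 up, 0.008 fully down. It moves straight down; about 2 N to start, 7 N fully down; springs back up when let go
- nozzle_top (a point): centre of the cap's flat top (28 mm in diameter), 157 mm above the table when up; moves with the cap
- coffee_pot: copper-coloured coffee pot, 86 mm wide, 95 mm high, with a stick handle towards its +y reaching 120 mm out and 106 mm up; loose; origin at the centre of its underside
- glass1: clear glass tea cup, 60 mm wide, 75 mm high, loose; origin at the centre of its underside
- glass2: clear glass tea cup like glass1
- jar: red plastic jar with twist cap, 80 mm wide, 110 mm high, loose; origin at the centre of its underside
- toffee1: hard brown toffee, 12 g, block 20 x 20 x 18 mm high (18 along its z), rounded edges. Origin at its centre. In a tray pocket it stands 12 mm proud of the tray. May be absent (None)
- toffee2: hard brown toffee, 12 g, block 20 x 20 x 18 mm high (18 along its z), rounded edges. Origin at its centre. In a tray pocket it stands 12 mm proud of the tray. May be absent (None)
- toffee3: hard brown toffee, 12 g, block 20 x 20 x 18 mm high (18 along its z), rounded edges. Origin at its centre. In a tray pocket it stands 12 mm proud of the tray. May be absent (None)
- toffee4: hard brown toffee, 12 g, block 20 x 20 x 18 mm high (18 along its z), rounded edges. Origin at its centre. In a tray pocket it stands 12 mm proud of the tray. May be absent (None)
- toffee5: hard brown toffee, 12 g, block 20 x 20 x 18 mm high (18 along its z), rounded edges. Origin at its centre. In a tray pocket it stands 12 mm proud of the tray. May be absent (None)
- toffee6: hard brown toffee, 12 g, block 20 x 20 x 18 mm high (18 along its z), rounded edges. Origin at its centre. In a tray pocket it stands 12 mm proud of the tray. May be absent (None)
There are look-alikes about, which are no part of the job. What is shaped like the mould but white is not meant.

How it is judged:
On the way, in this order (a step that is already met when the one before it is completed fails the run):
1. the mister's cap is pressed down (over 5 mm) while the mould is still empty and open (value of joint nozzle above 0.005 m and horizontal distance between each of toffee1, toffee2, toffee3, toffee4, toffee5, toffee6 and mould above 0.075 m and horizontal distance between plate and mould above 0.06 m), for 0.1 s.
2. the cap is up again (value of joint nozzle below 0.0015 m), for 0.1 s.
3. every toffee lies in a cavity of the lower half (z of each of toffee1, toffee2, toffee3, toffee4, toffee5, toffee6 in the frame of mould below 0.019 m and x of toffee1 in the frame of mould between -0.04 and 0.04 m and y of toffee1 in the frame of mould between -0.06 and 0.06 m and x of toffee2 in the frame of mould between -0.04 and 0.04 m and y of toffee2 in the frame of mould between -0.06 and 0.06 m and x of toffee3 in the frame of mould between -0.04 and 0.04 m and y of toffee3 in the frame of mould between -0.06 and 0.06 m and x of toffee4 in the frame of mould between -0.04 and 0.04 m and y of toffee4 in the frame of mould between -0.06 and 0.06 m and x of toffee5 in the frame of mould between -0.04 and 0.04 m and y of toffee5 in the frame of mould between -0.06 and 0.06 m and x of toffee6 in the frame of mould between -0.04 and 0.04 m and y of toffee6 in the frame of mould between -0.06 and 0.06 m), for 0.2 s.
4. the upper half lies flush over the pins (z of plate in the frame of mould between 0.023 and 0.0285 m and horizontal distance between plate and mould below 0.005 m and angle between the y axis of plate and the y axis of mould, either way round below 0.05 rad and angle between plate's own z axis and vertical below 0.04 rad and linear speed of plate below 0.01 m/s), for 0.2 s.
At the end, for the whole second after the job is handed in: each toffee present lies in a cavity (centre under 19 mm above the mould's underside); the upper half lies on the lower over the pins, gap under 2.5 mm, centred to 5 mm, lengthwise axes within 0.05 rad, level to 0.04 rad, at rest; the cap is up (all of step 3 and all of step 4 and value of joint nozzle below 0.0015 m); the robot touches nothing.
It fails at once if coffee pot, a glass or the jar is moved more than 20 mm or tipped (distance of any of coffee_pot, glass1, glass2, jar from where it was at the start of the episode above 0.02 m or angle between any of coffee_pot, glass1, glass2, jar's own z axis and vertical above 0.3 rad).
Of toffee1, toffee2, toffee3, toffee4, toffee5, toffee6 only 4 to 6 are there at a start; the rules pass over those that are not, and their reading is None.
At some moment in a run one of plate, toffee1, toffee2, toffee3, toffee4, toffee5, toffee6 may be knocked a few centimetres aside while the robot is not near it.
Once in a run the grip may slacken for a moment while it holds something.
It also fails if it takes over 210 s, if anything falls off the work surface, if the arm or the gripper's body presses on something with over 40 N, if the wrist force passes 120 N, or if a joint passes its speed limit or range.

ROBOT

A 6-joint arm with a two-finger parallel gripper is mounted at the origin on the work surface. World frame = base frame: x ahead of the robot, y to its left, z up, the work surface at z = 0. Lengths are in m, angles in rad, forces in N, time in s.
With the tool pointing down it reaches from about 0.325 to 0.9 m from the base axis. Payload 6.1 kg.
Tool frame: the origin (TCP) lies midway between the tips of the shut fingers; the grasp point (between the pads) lies 19 mm behind it; z points along the fingers, y is the line along which they close (so a half turn about z gives the same grasp; the last joint's range is limited). The gripper opens to 85 mm and grips with 20 to 120 N. Pads are 22 mm wide; open, the fingers measure 114 mm over their backs; the gripper's body (76 mm by 85 mm) begins 54 mm behind the grasp point. The pads swing forward as they close: fully open they stand 13 mm farther back than shut.
Start: joints at [1.147, 0.22, 1.526, -0, 1.395, -0.126], TCP at [0.183, 0.597, 0.231] pointing down, gripper open.
Joint ranges: [-2.98, 2.98], [-0.91, 2.08], [0.09, 2.57], [-1.24, 4.39], [0.2, 2.65], [-2.68, 2.68]. Speed limits (rad/s): [2.57, 2.57, 3.01, 3.14, 3.14, 3.14].

INTERFACE

Orientations are given as [roll, pitch, yaw] about the fixed x, y, z axes, in that order (R = Rz(yaw) Ry(pitch) Rx(roll)).
In Python, from plant import movep, move_l, set_joints, gripper_to, hold, inverse_kinematics, observe, get_image, get_calibration, Unreachable, job_done gives the robot as it stands. Calls block until the motion is done:
- movep(position, orientation): joint-space move of the TCP to a pose.
- move_l(position, feed=0.15, rotation=None, max_force=None): straight line of the TCP; rotation=None keeps the orientation; feed is the mean speed in m/s. With max_force (N) it stops when the force on the tool has changed by that much, and returns True; else False.
- set_joints(angles): joint-space move.
- gripper_to(opening, f_grip=None): finger opening in m; f_grip is the grip in N (None keeps the last); returns when the fingers have stopped.
- hold(seconds).
- inverse_kinematics(position, orientation): joint angles nearest the present ones, or None.
- observe(): the state.
- get_image(name): name is "scene" or "top" or "wrist"; returns (picture, depth): 384x512x3 uint8, red, green, blue; 384x512 float32, m along the optical axis (not along the pixel's ray), 0 where there is no reading.
- get_calibration(name): a dict with "intrinsics" (3x3 intrinsics, pixels), "world_from_camera" (4x4, takes a point from camera to world coordinates). Camera axes: x right, y down, z forward; pixel columns grow to the right and rows downward; lengths in m; the calibration is good to about 2 mm. A picture is of the moment at which its call begins: read the wrist's pose just before it. get_calibration takes no time and is no camera call; for the wrist camera it gives the pose at the moment of the call.
A pose or a line that the arm cannot do raises Unreachable and nothing moves.
- job_done(): hands the job in; it is judged then, once.
The state is a dict: "time_s": time; "q": joint angles; "joint_velocities": joint speeds; "joint_torque": joint torques, N m; "eef_pos": TCP position; "tcp_rot": TCP orientation; "ft_force": force on the tool from outside, world axes, zero at the start; "torque": the same for the moment, N m; "opening": finger opening in m; "grasp_force": force on a finger pad.
Only numpy, scipy, OpenCV 4.12 (cv2) and the standard library are available. Lean on these libraries where they do the work, as an engineer would, in place of code of your own. Each camera call takes 0.05 s, during which the arm holds its last target. There are 200 camera calls.

## Working session

There is one attempt and no reset: what is moved stays moved. The work goes in short steps, each a Python script; the robot and the scene stay as the last script left them, time stands still between calls to the robot, and variables do not carry over. Pictures are saved under pics/ and viewed, at most 14 in all, crops included, and the job is handed in when it is done.

```bash
ls; mkdir -p pics; python3 - <<'E'
from plant import *
import cv2,numpy as np
for n in("scene","top"):
    im,d=get_image(n); cv2.imwrite(f"pics/{n}0.png",im[:,:,::-1]); np.save(f"{n}0.npy",d)
    c=get_calibration(n); print(n,c["intrinsics"],np.round(c["world_from_camera"],3), (d>0).mean())
o=observe();print(o)
E
```

```text
pics
scene [[486.1441174    0.         253.19708164]
 [  0.         486.1441174  192.59362604]
 [  0.           0.           1.        ]] [[-0.612  0.478 -0.63   1.495]
 [ 0.79   0.347 -0.505  0.695]
 [-0.023 -0.807 -0.59   1.002]
 [ 0.     0.     0.     1.   ]] 0.995880126953125
top [[411.38375398   0.         256.96400575]
 [  0.         411.38375398 191.02574959]
 [  0.           0.           1.        ]] [[ 0.073 -0.975  0.21   0.355]
 [-0.997 -0.071  0.019 -0.079]
 [-0.004 -0.211 -0.977  1.141]
 [ 0.     0.     0.     1.   ]] 0.99566650390625
{'time_s': 0.1, 'q': array([ 1.14690949e+00,  2.21162852e-01,  1.52751449e+00,  2.27942835e-05,
        1.39469565e+00, -1.26070889e-01]), 'joint_velocities': array([-1.40678551e-03, -7.77333623e-05, -4.17676430e-03, -5.26856283e-04,
        5.57104076e-04,  3.98235612e-04]), 'joint_torque': array([ 1.46149941e-03, -4.98247361e+01, -3.90547013e+01, -1.92745301e-04,
        5.66865885e-03,  2.48912664e-05]), 'eef_pos': array([0.1831463 , 0.59698762, 0.23028956]), 'tcp_rot': array([-3.13982926e+00, -2.46111683e-04,  2.84377248e+00]), 'ft_force': array([ 0.31856812, -0.27339822,  0.40646343]), 'torque': array([-0.03974744, -0.0612389 ,  0.01528718]), 'grasp_force': 0.0, 'opening': 0.08570446540900317}
```

View pics/scene0.png

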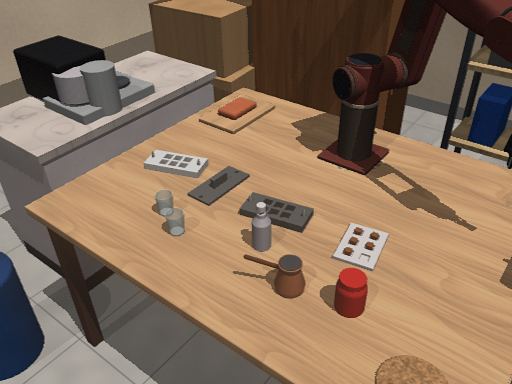

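View pics/top0.png

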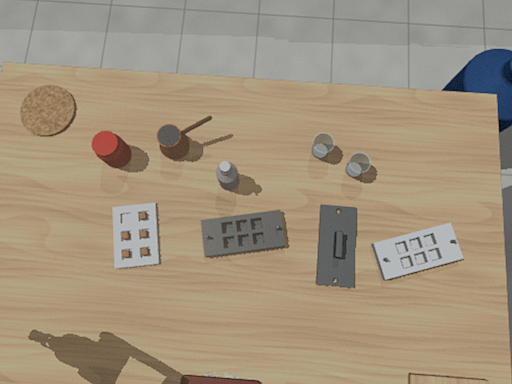

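The top view shows the grey mould at about (244,233), the plate at (337,246) and the tray at (136,236) with 5 toffees, its top-left pocket (125,218) being empty. The mister cap is at (225,168), the pot at (172,140), the jar at (112,150), the glasses at (322,146) and (357,165), and a white decoy mould at (417,250).

```bash
cat > h.py <<'E'
from plant import *
import cv2,numpy as np
def shot(n,tag=None):
    c=get_calibration(n); im,d=get_image(n)
    if tag: cv2.imwrite(f"pics/{tag}.png",im[:,:,::-1])
    return im,d,c
def cloud(d,c):
    K=c["intrinsics"];T=c["world_from_camera"]
    v,u=np.mgrid[:d.shape[0],:d.shape[1]]
    P=np.stack([(u-K[0,2])/K[0,0]*d,(v-K[1,2])/K[1,1]*d,d],-1)
    P=P@T[:3,:3].T+T[:3,3]; P[d<=0]=np.nan
    return P
def ray(uv,z,c):
    "pixels -> world points on the plane at height z"
    K=c["intrinsics"];T=c["world_from_camera"]; uv=np.atleast_2d(uv).astype(float)
    r=np.c_[(uv-K[:2,2])/K[[0,1],[0,1]],np.ones(len(uv))]@T[:3,:3].T
    return (T[:3,3]+r*((z-T[2,3])/r[:,2])[:,None])[:,:2]
def blobs(mask,amin=20):
    n,l,s,cen=cv2.connectedComponentsWithStats(mask.astype(np.uint8))
    return [(s[i,4],cen[i],l==i) for i in range(1,n) if s[i,4]>=amin]
def rect(m,z,c):
    "min-area rectangle of mask m cast on plane z: centre, (short,long), yaw of the long axis"
    v,u=np.nonzero(m); p=ray(np.c_[u,v],z,c)
    (x,y),(w,h),a=cv2.minAreaRect((p*1000).astype(np.float32))
    a=np.radians(a)+(np.pi/2 if h>w else 0)
    return np.array([x,y])/1000,sorted([w,h]),(a+np.pi/2)%np.pi-np.pi/2
E
python3 - <<'E'
from h import *
im,d,c=shot("top"); P=cloud(d,c); hsv=cv2.cvtColor(im,cv2.COLOR_RGB2HSV); z=P[...,2]
S,V=hsv[...,1],hsv[...,2]
print("table z",np.nanmedian(z[300:340,300:450]), np.nanstd(z[300:340,300:340]))
for nm,m,zz in(("grey",(S<70)&(V<110)&(z>.004)&(z<.06),.026),("white",(S<60)&(V>150)&(z>.003)&(z<.04),.01)):
    for a,cen,b in blobs(m,300):
        if P[b][:,0].mean()>.2:
            print(nm,a,cen.round(),np.nanpercentile(z[b],[20,50,80]).round(4),*rect(b,np.nanmedian(z[b]),c))
for a,cen,b in blobs(z>.05,60): print("tall",a,cen.round(),np.nanmean(P[b],0).round(3),np.nanmax(z[b]).round(3),hsv[b].mean(0).round())
tb=(hsv[...,0]<18)&(S>90)&(z>.012)&(z<.035)
for a,cen,b in blobs(tb,15): print("tof",a,cen.round(1),np.nanmedian(P[b],0).round(4))
E
```

```text
table z -0.0017537954649601284 0.0020755688716298897
grey 2807 [336. 246.] [0.0067 0.0086 0.0108] [ 0.46356912 -0.28441479] [101.84567260742188, 218.39263916015625] -0.015283482021801298
grey 1379 [259. 231.] [0.0216 0.024  0.0259] [ 0.47583789 -0.02654124] [99.73798370361328, 214.97015380859375] -1.3670738577571635
white 2112 [134. 235.] [0.0063 0.0084 0.01  ] [0.45166486 0.2711593 ] [121.51348114013672, 171.93865966796875] 0.1811269120584691
white 2344 [417. 251.] [0.022  0.0241 0.0259] [ 0.46321979 -0.4993638 ] [99.00663757324219, 219.1870574951172] -1.2412622662782402
tall 752 [175. 136.] [0.718 0.174 0.088] 0.107 [15. 67. 98.]
tall 856 [108. 147.] [0.67  0.346 0.097] 0.113 [  5. 149. 142.]
tall 183 [323. 143.] [ 0.734 -0.227  0.066] 0.079 [ 36.  31. 135.]
tall 189 [359. 163.] [ 0.685 -0.327  0.066] 0.079 [ 40.  28. 131.]
tall 443 [226. 174.] [0.615 0.023 0.111] 0.159 [ 34.  20. 125.]
tof 128 [178.8 151.7] [0.6857 0.1665 0.0266]
tof 89 [122.3 160.3] [0.6514 0.3234 0.0238]
tof 44 [142.1 215.4] [0.5047 0.2543 0.02  ]
tof 43 [143.  233.6] [0.4544 0.2449 0.0202]
tof 44 [125.1 235.3] [0.447  0.2933 0.0204]
tof 44 [144.1 251.3] [0.4078 0.2349 0.0203]
tof 41 [125.6 253.4] [0.3989 0.2849 0.02  ]
```

```bash
python3 - <<'E'
from h import *
pi=np.pi
im,d,c=shot("top"); P=cloud(d,c)
m=(P[...,2]>.148)&(abs(P[...,0]-.615)<.06)&(abs(P[...,1]-.02)<.06)
for a,cen,b in blobs(m,10): print(a,cen,np.nanmean(P[b],0),ray(cen,.157,c))
im,d,c=shot("scene"); P=cloud(d,c)
m=(P[...,2]>.148)&(abs(P[...,0]-.615)<.06)&(abs(P[...,1]-.02)<.06)
for a,cen,b in blobs(m,10): print(a,cen,np.nanmean(P[b],0),ray(cen,.157,c))
p=observe()["eef_pos"]; move_l([p[0],p[1],.33],.3)
movep([.45,.27,.36],[pi,0,pi/2])
T=get_calibration("wrist");print(T["intrinsics"],T["world_from_camera"].round(3),observe()["q"],observe()["time_s"])
shot("wrist","w_tray")
E
```

```text
102 [224.08823529 167.01960784] [0.6219108  0.02668891 0.15476657] [[0.62130096 0.02644993]]
63 [261.01587302 205.38095238] [0.62686218 0.02678349 0.15558004] [[0.62834702 0.02792391]]
[[320.61877415   0.         254.2040299 ]
 [  0.         320.61877415 189.86340112]
 [  0.           0.           1.        ]] [[ 1.     0.002 -0.001  0.45 ]
 [ 0.002 -0.96  -0.279  0.343]
 [-0.001  0.279 -0.96   0.502]
 [ 0.     0.     0.     1.   ]] [ 3.91469705e-01 -7.40133007e-02  1.60031390e+00  3.98271289e-04
  1.61582869e+00  3.89765484e-01] 2.2833
```

View pics/w_tray.png

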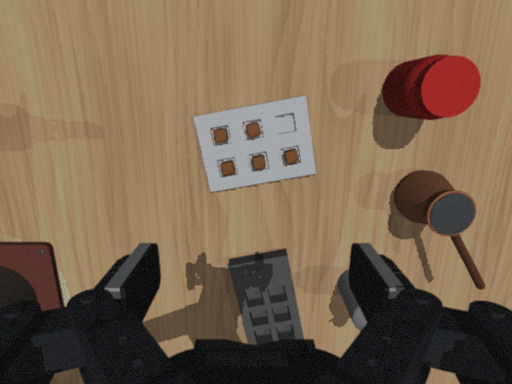

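The wrist camera looks back towards the tool. It shows the tray (centre about (255,145)) with its 5 toffees sharp, and the mould below at (268,300). Next I press the cap, then take close views of the tray, mould and plate.

```bash
python3 - <<'E'
from h import *
pi=np.pi
gripper_to(0.0)
movep([.624,.027,.24],[pi,0,pi/2])
move_l([.624,.027,.17],.15)
print(move_l([.624,.027,.1485],.03,max_force=25),observe()["eef_pos"],observe()["ft_force"])
hold(.3); print(observe()["eef_pos"],observe()["ft_force"])
move_l([.624,.027,.20],.1); hold(.2); print(observe()["ft_force"])
gripper_to(.085)
for nm,(x,y) in dict(mould=(.475,-.02),plate=(.46,-.284),tray=(.45,.27)).items():
    movep([x,y-.12,.34],[pi,0,pi/2]); hold(.1); im,d,c=shot("wrist","v_"+nm); np.savez("v_"+nm,im=im,d=d,K=c["intrinsics"],T=c["world_from_camera"])
print(observe()["time_s"])
E
python3 -c "
import cv2,numpy as np
cv2.imwrite('pics/vv.png',np.hstack([cv2.imread(f'pics/v_{n}.png')[:,100:400] for n in('mould','plate')]))"
```

```text
False [0.62434769 0.02691411 0.14932814] [-2.33586824 -0.19160999  6.04214566]
[0.62438312 0.02693216 0.14940873] [-0.73120509  0.56647843  5.51710605]
[-0.21262876  0.84788768  0.03603719]
12.275
```

View pics/vv.png

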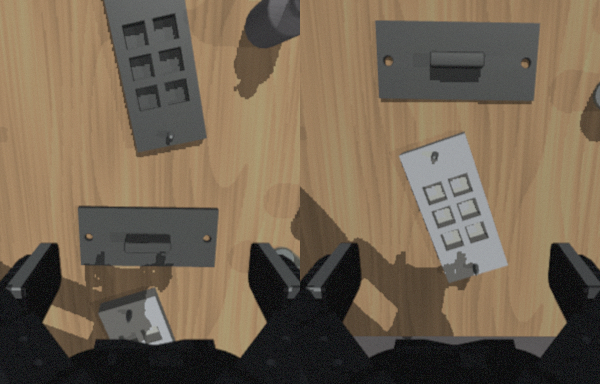

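The plate view is complete (holes at about (388,61) and (525,62) in the right half). The mould is cut off at the top. The press force was a bit low for certainty, so I press once more to the stop and retake the views.

```bash
python3 - <<'E'
from h import *
pi=np.pi
gripper_to(0.0)
movep([.624,.027,.19],[pi,0,pi/2])
f=observe()["ft_force"][2]
print(move_l([.624,.027,.144],.04,max_force=16),observe()["eef_pos"],observe()["ft_force"][2]-f)
hold(.25); print(observe()["eef_pos"],observe()["ft_force"][2]-f)
move_l([.624,.027,.21],.12)
gripper_to(.085)
for nm,(x,y) in dict(mould=(.475,-.02),tray=(.45,.27)).items():
    movep([x,y-.02,.36],[pi,0,pi/2]); hold(.1); im,d,c=shot("wrist","v_"+nm); np.savez("v_"+nm,im=im,d=d,K=c["intrinsics"],T=c["world_from_camera"])
print(observe()["time_s"])
E
python3 - <<'E'
import numpy as np,cv2
from h import *
for nm in("mould","plate","tray"):
    g=np.load(f"v_{nm}.npz"); im,d=g["im"],g["d"]; c=dict(intrinsics=g["K"],world_from_camera=g["T"]); P=cloud(d,c); hsv=cv2.cvtColor(im,cv2.COLOR_RGB2HSV);z=P[...,2];S,V=hsv[...,1],hsv[...,2]
    top=dict(mould=.026,plate=.010,tray=.010)[nm]
    cx=dict(mould=(.475,-.02),plate=(.463,-.284),tray=(.451,.271))[nm]
    near=np.hypot(P[...,0]-cx[0],P[...,1]-cx[1])<.14
    print(nm,"table z",np.nanmedian(z[near&(S>80)&(z<.005)]), "top z",np.nanmedian(z[near&(S<70)&(z>top-.005)&(z<top+.006)]))
    m=near&(S<60)&(z>top-.006)&(z<top+.006)
    if nm=="tray": m&=V>140
    b=max(blobs(m,100),key=lambda t:t[0])[2]
    b=cv2.morphologyEx(b.astype(np.uint8),cv2.MORPH_CLOSE,np.ones((3,3)))
    print(b.sum(),*rect(b,top,c))
    # interior holes
    cn,hi=cv2.findContours(b,cv2.RETR_CCOMP,cv2.CHAIN_APPROX_NONE)
    for k,h in zip(cn,hi[0]):
        if h[3]>=0 and cv2.contourArea(k)>4:
            (u,v),_,_=cv2.minAreaRect(k); print("hole",cv2.contourArea(k),round(u),round(v),ray((u,v),top,c).round(4)[0])
    if nm=="tray":
        t=near&(hsv[...,0]<18)&(S>90)&(z>.012)&(z<.035)
        for a,cen,bb in blobs(t,15): print("tof",a,cen.round(1),ray(cen,.022,c)[0].round(4),np.nanmedian(z[bb]).round(4))
E
```

```text
True [0.62377457 0.02702259 0.14932312] 6.5523413453855
[0.62374268 0.02703089 0.14912407] 6.661459393148642
19.0333
mould table z -0.0008620728227576313 top z 0.025111182799170573
7683 [ 0.47717984 -0.02430759] [99.27922058105469, 219.0151824951172] -1.3665526604870784
hole 51.5 269 199 [ 0.4971 -0.1198]
hole 398.5 249 165 [ 0.466  -0.0666]
hole 405.5 275 160 [ 0.5051 -0.0583]
hole 433.0 243 139 [ 0.458  -0.0275]
hole 443.5 270 134 [ 0.497  -0.0196]
hole 469.5 237 112 [0.4499 0.0112]
hole 479.0 265 106 [0.4888 0.0194]
hole 54.0 243 69 [0.4584 0.0696]
plate table z -0.0007605658018837724 top z 0.009269062490177338
11293 [ 0.46397443 -0.28358279] [99.31878662109375, 219.11805725097656] -0.013030314581540026
hole 85.5 325 63 [ 0.5583 -0.2853]
hole 84.0 188 60 [ 0.3703 -0.2829]
hole 978.5 257 59 [ 0.4644 -0.2807]
tray table z -0.0008508541346490817 top z 0.009123745118581383
6973 [0.4518739  0.27168329] [119.6746597290039, 169.61166381835938] 0.18186117886051756
hole 363.0 226 153 [0.4072 0.2371]
hole 362.5 258 147 [0.4565 0.2463]
hole 369.0 290 141 [0.5057 0.2558]
hole 383.5 219 120 [0.398  0.2868]
hole 364.5 252 114 [0.4476 0.2958]
hole 364.5 285 107 [0.4965 0.3056]
tof 158 [251.7 114.3] [0.4468 0.296 ] 0.0208
tof 163 [219.  120.3] [0.3987 0.2875] 0.021
tof 159 [290.5 141.5] [0.5045 0.2564] 0.0207
tof 151 [257.3 147.6] [0.455  0.2473] 0.0209
tof 152 [226.4 153.7] [0.4084 0.2382] 0.0209
```

View pics/v_mould.png

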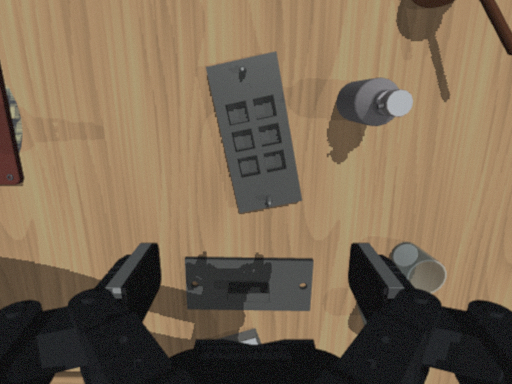

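The mould view is clean: pins at (242,70) and (268,202), and all six cavities empty. The poses agree closely. Now the first toffee, with checks.

```bash
cat > job.py <<'E'
from h import *
pi=np.pi
M=np.array([.4772,-.0243]); AY=-1.3666; ax=np.array([np.cos(AY+pi/2),np.sin(AY+pi/2)]); ay=np.array([np.cos(AY),np.sin(AY)])
TR=np.array([.4519,.2717]); TYAW=pi/2+.182; MYAW=pi/2+AY+pi/2
cav=lambda i,j:M+i*.02*ax+j*.04*ay
def toffees(tag=None):
    "look at the tray surroundings: list of (xy, median z) of loose toffees"
    movep([TR[0],TR[1]-.02,.36],[pi,0,pi/2]); hold(.1)
    im,d,c=shot("wrist",tag); P=cloud(d,c); hsv=cv2.cvtColor(im,cv2.COLOR_RGB2HSV); z=P[...,2]
    m=(hsv[...,0]<18)&(hsv[...,1]>120)&(hsv[...,2]<190)&(z>.010)&(z<.035)&(np.hypot(*(P[...,:2]-TR).transpose(2,0,1))<.15)
    out=[]
    for a,cen,b in blobs(m,60):
        if a<260:
            zt=np.nanmedian(z[b])+.0008; out.append((ray(cen,zt,c)[0],zt,a))
    return out
def pick(xy,zt,yaw=TYAW):
    movep([*xy,.10],[pi,0,yaw]); gripper_to(.038)
    s=move_l([*xy,zt-.012],.1,max_force=12)
    gripper_to(.0,30); g=observe()
    move_l([*xy,.10],.2); o=observe()
    print("pick",xy.round(4),round(zt,4),"stop",s,"z",g["eef_pos"][2].round(4),"open",o["opening"].round(4),"F",round(o["grasp_force"],1))
    return o["opening"]>.012
def place(xy):
    movep([*xy,.10],[pi,0,MYAW]); move_l([*xy,.045],.15)
    s=move_l([*xy,.027],.05,max_force=10); o=observe()
    print("place",xy.round(4),"stop",s,o["eef_pos"].round(4),"open",o["opening"].round(4),round(o["time_s"],1))
    gripper_to(.038); move_l([*xy,.10],.2)
    return o["opening"]>.012
E
python3 - <<'E'
from job import *
t=toffees(); print(t)
t.sort(key=lambda q:q[0][1])
if pick(*t[0][:2]):
    place(cav(-1,1))
    p=observe()["eef_pos"]; movep([M[0],M[1]-.02,.30],[pi,0,pi/2]); shot("wrist","p1")
E
python3 -c "
import cv2
cv2.imwrite('pics/p1c.png',cv2.resize(cv2.imread('pics/p1.png')[20:240,140:380],None,fx=2,fy=2))"
```

```text
[(array([0.44668733, 0.29577101]), np.float64(0.021769342298790937), np.int32(141)), (array([0.39885473, 0.28758624]), np.float64(0.02194161724333585), np.int32(147)), (array([0.50441753, 0.2562994 ]), np.float64(0.021660377238574422), np.int32(146)), (array([0.45516825, 0.24732315]), np.float64(0.02174398067574518), np.int32(140)), (array([0.40819426, 0.23831475]), np.float64(0.021695473746888797), np.int32(144))]Traceback (most recent call last):
  File "<stdin>", line 4, in <module>
  File "job.py", line 21, in pick
    print("pick",xy.round(4),round(zt,4),"stop",s,"z",g["eef_pos"][2].round(4),"open",o["opening"].round(4),"F",round(o["grasp_force"],1))
                                                                                      ^^^^^^^^^^^^^^^^^^
AttributeError: 'float' object has no attribute 'round'
[ WARN:0@0.013] global loadsave.cpp:275 findDecoder imread_('pics/p1.png'): can't open/read file: check file path/integrity
Traceback (most recent call last):
TypeError: 'NoneType' object is not subscriptable
```

```bash
sed -i 's/o\["opening"\].round(4)/round(o["opening"],4)/' job.py
python3 - <<'E'
from job import *
o=observe(); print(o["opening"],o["grasp_force"],o["eef_pos"])
if o["opening"]>.012:
    place(cav(-1,1))
    movep([M[0],M[1]-.02,.30],[pi,0,pi/2]); shot("wrist","p1")
    cv2.imwrite('pics/p1c.png',cv2.resize(cv2.imread('pics/p1.png')[20:240,140:380],None,fx=2,fy=2))
E
```

```text
0.01891394347250354 30.00520259141922 [0.40776174 0.23814526 0.09930779]
place [ 0.4657 -0.0675] stop False [ 0.4655 -0.0675  0.0268] open 0.0193 25.0
```

View pics/p1c.png

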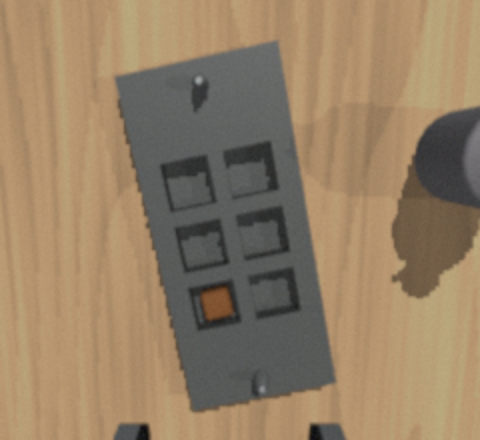

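The first toffee lies flat in its cavity (crop (217,303)). Doing the rest.

```bash
python3 - <<'E'
from job import *
slots=[(1,1),(-1,0),(1,0),(-1,-1)]; exp=4
for s in slots:
    for tr in range(2):
        t=toffees("t_last"); t.sort(key=lambda q:q[0][1])
        print(len(t),"seen, expected",exp,[(q[0].round(3).tolist(),round(float(q[1]),3),int(q[2])) for q in t])
        if len(t)!=exp: raise SystemExit("count")
        if pick(*t[0][:2]): break
    else: raise SystemExit("pick failed")
    if not place(cav(*s)): raise SystemExit("lost")
    exp-=1
print("rest",len(toffees("t_last")))
movep([M[0],M[1]-.02,.30],[pi,0,pi/2]); hold(.1); im,d,c=shot("wrist","p5"); np.savez("v_mould",im=im,d=d,K=c["intrinsics"],T=c["world_from_camera"])
cv2.imwrite('pics/p5c.png',cv2.resize(cv2.imread('pics/p5.png')[20:240,140:380],None,fx=2,fy=2))
print(observe()["time_s"])
E
```

```text
4 seen, expected 4 [([0.451, 0.25], 0.022, 143), ([0.504, 0.256], 0.022, 148), ([0.399, 0.287], 0.022, 149), ([0.447, 0.296], 0.022, 144)]
pick [0.4513 0.25  ] 0.0217 stop True z 0.0102 open 0.0193 F 31.1
place [ 0.5049 -0.0594] stop False [ 0.5047 -0.0594  0.0268] open 0.0191 33.3
3 seen, expected 3 [([0.504, 0.256], 0.022, 148), ([0.399, 0.288], 0.022, 152), ([0.447, 0.296], 0.022, 148)]
pick [0.5044 0.2564] 0.0217 stop True z 0.0102 open 0.0189 F 30.3
place [ 0.4576 -0.0284] stop False [ 0.4574 -0.0284  0.0268] open 0.019 41.0
2 seen, expected 2 [([0.399, 0.288], 0.022, 151), ([0.447, 0.296], 0.022, 146)]
pick [0.3987 0.2875] 0.0216 stop True z 0.0102 open 0.0192 F 30.2
place [ 0.4968 -0.0202] stop False [ 0.4966 -0.0203  0.0268] open 0.0191 48.7
1 seen, expected 1 [([0.447, 0.296], 0.022, 146)]
pick [0.4469 0.296 ] 0.0218 stop True z 0.0102 open 0.0194 F 30.4
place [0.4495 0.0108] stop False [0.4493 0.0108 0.0268] open 0.0191 56.3
rest 0
59.9167
```

View pics/p5c.png

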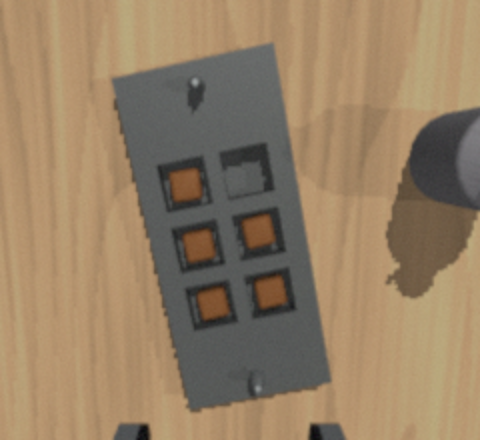

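All five lie flat in cavities (crop rows 185–305), with the top-right cavity empty. Next I measure the mould and plate precisely from two opposed wrist orientations, so that hand-eye bias cancels.

```bash
cat > meas.py <<'E'
from job import *
def measure(cx,top,yaws=(0,pi),tag=None):
    r=[]
    for i,w in enumerate(yaws):
        p=np.array(cx)-.01*np.array([np.cos(w),np.sin(w)])
        movep([*p,.36],[pi,0,w]); hold(.15); im,d,c=shot("wrist",tag and tag+str(i)); P=cloud(d,c); hsv=cv2.cvtColor(im,cv2.COLOR_RGB2HSV); z=P[...,2]
        m=(np.hypot(P[...,0]-cx[0],P[...,1]-cx[1])<.14)&(hsv[...,1]<60)&(hsv[...,2]<130)&(abs(z-top)<.006)
        b=max(blobs(m,100),key=lambda t:t[0])[2].astype(np.uint8)
        b=cv2.morphologyEx(b,cv2.MORPH_CLOSE,np.ones((3,3)))
        x=rect(b,top,c); r.append([*x[0],x[2]])
        cn,hi=cv2.findContours(b,cv2.RETR_CCOMP,cv2.CHAIN_APPROX_NONE)
        hs=[ray(cv2.minAreaRect(k)[0],top,c)[0].round(4).tolist() for k,h in zip(cn,hi[0]) if h[3]>=0 and 25<cv2.contourArea(k)<150]
        print(w,x,hs)
    r=np.array(r); print("diff",r[1]-r[0] if len(r)>1 else 0); return r.mean(0)
E
python3 - <<'E'
from meas import *
print("mould",measure(M,.026).tolist())
print("plate",measure((.464,-.284),.010).tolist()); print(observe()["time_s"])
E
```

```text
0 (array([ 0.47742374, -0.02511034]), [99.44622039794922, 219.51036071777344], np.float64(-1.3663174534285538)) [[0.4564, 0.0702], [0.4964, -0.1204]]
3.141592653589793 (array([ 0.47640234, -0.02470062]), [99.89163970947266, 218.48057556152344], np.float64(-1.366596918895444)) [[0.4972, -0.1189], [0.4581, 0.0704]]
diff [-0.00102139  0.00040971 -0.00027947]
mould [0.4769130401611328, -0.024905479431152344, -1.366457186161999]
0 (array([ 0.46408258, -0.2841774 ]), [99.80723571777344, 218.72682189941406], np.float64(-0.012992630852115106)) [[0.3703, -0.2829], [0.5587, -0.2856]]
3.141592653589793 (array([ 0.46357748, -0.28355981]), [99.24543762207031, 218.8599090576172], np.float64(-0.013088770967467411)) [[0.5572, -0.2845], [0.3689, -0.2829]]
diff [-5.05096436e-04  6.17584229e-04 -9.61401154e-05]
plate [0.46383003234863285, -0.2838686065673828, -0.013040700909791259]
69.675
```

```bash
python3 - <<'E'
from meas import *
PL=np.array([.46383,-.28387]); y0=pi-.01304; y1=pi-1.36646
MC=np.array([.47691,-.02491])
gripper_to(.05); movep([*PL,.13],[pi,0,y0])
print(move_l([*PL,.016],.1,max_force=12)); gripper_to(0.,100)
o=observe(); print("grip",o["eef_pos"],o["opening"],o["grasp_force"],o["tcp_rot"])
move_l([*PL,.13],.1); print(observe()["opening"])
movep([*PL,.13],[pi,0,y1]); move_l([*MC,.13],.15); move_l([*MC,.096],.1); hold(.3)
o=observe(); print(o["eef_pos"],o["opening"],o["grasp_force"],o["ft_force"],o["torque"],o["tcp_rot"],o["time_s"])
im,d,c=shot("scene","held"); cv2.imwrite("pics/heldc.png",cv2.resize(im[120:280,150:400,::-1],None,fx=3,fy=3))
im,d,c=shot("top","heldt"); np.savez("heldt",im=im,d=d,K=c["intrinsics"],T=c["world_from_camera"])
E
```

```text
False
grip [ 0.46429333 -0.2843117   0.01691958] 0.016029469488677544 98.48896980285645 [-3.14073664e+00  9.39238343e-04  3.12859531e+00]
0.016496123411140876
[ 0.47739777 -0.0250013   0.09664165] 0.016521682028918627 97.5715184211731 [-0.07351725  0.01414091 -3.33557178] [ 0.03097345  0.0022281  -0.04290681] [3.14050543e+00 4.88759499e-04 1.77512883e+00] 77.7417
```

View pics/heldc.png

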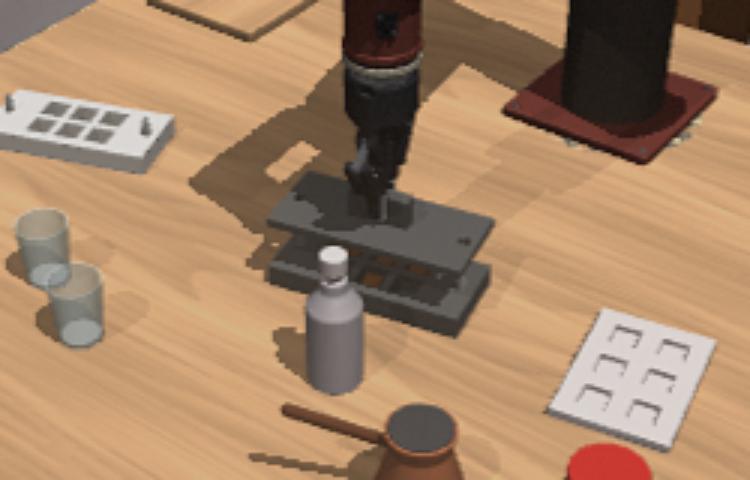

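The held plate is level and lined up above the mould (plate centre about (380,225) in the crop), and the tray is empty. Lowering it.

```bash
python3 - <<'E'
from meas import *
MC=np.array([.47691,-.02491])
for z in(.068,.058,.050,.0425):
    s=move_l([*MC,z],.04,max_force=15); o=observe(); print(z,s,o["eef_pos"].round(4),round(o["opening"],4),o["ft_force"].round(1),o["torque"].round(2))
    if s: break
print(o["time_s"])
E
```

```text
0.068 False [ 0.4771 -0.025   0.0681] 0.0168 [ 0.5 -0.8 -3.5] [-0.08 -0.02  0.01]
0.058 False [ 0.4765 -0.0248  0.0576] 0.0166 [ 0.5 -0.8 -2.5] [ 0.04 -0.04  0.04]
0.05 False [ 0.4766 -0.0249  0.0496] 0.0165 [ 0.3 -0.  -3.5] [ 0.02 -0.02 -0.01]
0.0425 True [ 0.4779 -0.0251  0.0429] 0.0162 [0.8 0.6 3.6] [-0.05  0.06  0.03]
79.7
```

```bash
python3 - <<'E'
from meas import *
gripper_to(.05); p=observe()["eef_pos"]; move_l([p[0],p[1],.16],.1); hold(.2)
print(measure((.4769,-.0249),.036)); movep([.40,-.2,.36],[pi,0,pi/2])
im,d,c=shot("scene","fin"); cv2.imwrite("pics/finc.png",cv2.resize(im[120:320,150:400,::-1],None,fx=3,fy=3)); P=cloud(d,c)
im,d,c=shot("top"); P=cloud(d,c); z=P[...,2]; lx=P[...,:2]-np.array([.4769,-.0249])
a=lx@ax; b=lx@ay; 
for lo,hi in((-.085,-.05),(.05,.085)):
    print(np.nanmedian(z[(abs(a)<.04)&(b>lo)&(b<hi)]))
for lo,hi in((-.045,-.02),(.02,.045)): print(np.nanmedian(z[(abs(b)<.09)&(a>lo)&(a<hi)]))
for k,cen,bb in blobs(z>.05,60): print("tall",np.nanmean(P[bb],0).round(3))
print(observe()["time_s"])
E
```

```text
0 (array([ 0.4778967 , -0.02416812]), [99.24674224853516, 219.53375244140625], np.float64(-1.3670927662009031)) [[0.4568, 0.0691], [0.4966, -0.1188]]
3.141592653589793 (array([ 0.47691251, -0.02359451]), [99.88195037841797, 218.84405517578125], np.float64(-1.3660867071648557)) [[0.4967, -0.1191], [0.4577, 0.07]]
diff [-0.00098419  0.00057361  0.00100606]
[ 0.4774046  -0.02388132 -1.36658974]
0.034303116014952395
0.034446590781014086
0.034549674509567474
0.034390036755849174
tall [0.718 0.174 0.088]
tall [0.67  0.346 0.097]
tall [ 0.735 -0.228  0.066]
tall [ 0.686 -0.327  0.065]
tall [0.615 0.024 0.111]
tall [ 0.348 -0.158  0.711]
tall [ 0.476 -0.023  0.069]
tall [0.168 0.127 0.338]
87.4083
```

View pics/finc.png

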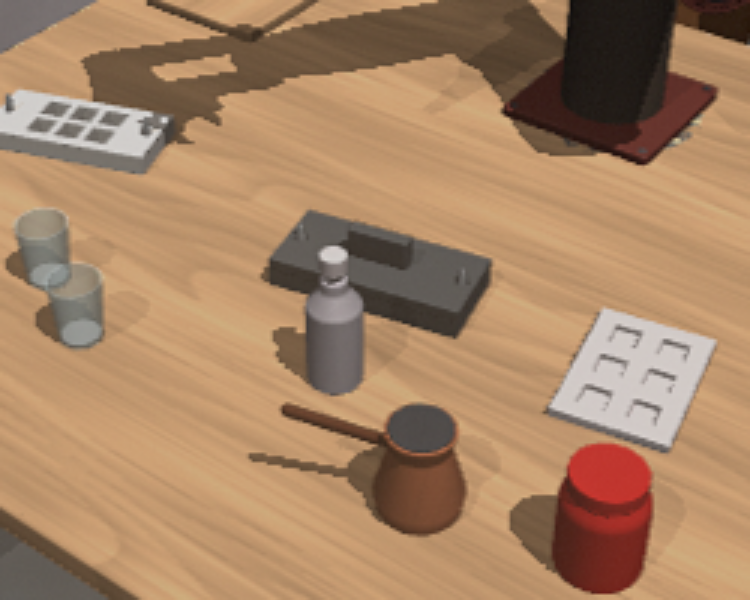

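The plate lies flush and level with both pins through (crop (302,232) and (462,277)). The cap is up, and nothing else has moved.

```bash
python3 -c "
from plant import *
print(job_done())"
```

```text
the job is handed in; nothing more can be done
None
```

I pressed the mister cap down to its stop and it sprang back. All five toffees are in separate cavities and the upper half lies flush over both pins. The pot, glasses and jar have not moved; I handed the job in at about 87 s, and no verdict came back.

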